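# Dip the gearbox and show the gauge rod level

## Robot

A 6-joint arm with a two-finger parallel gripper is mounted at the origin on the work surface. World frame = base frame: x ahead of the robot, y to its left, z up, the work surface at z = 0. Lengths are in m, angles in rad, forces in N, time in s.
With the tool pointing down it reaches from about 0.25 to 0.725 m from the base axis. Payload 4 kg.
Tool frame: the origin (TCP) lies at the very end of the fingers, on their centre line; the grasp point (between the pads) lies 19 mm behind it; z points along the fingers, y is the line along which they close (so a half turn about z gives the same grasp; the last joint's range is limited). The gripper opens to 85 mm and grips with 20 to 120 N. Pads are 22 mm wide; open, the fingers measure 114 mm over their backs; the gripper's body (76 mm by 85 mm) begins 54 mm behind the grasp point. The pads swing forward as they close: fully open they stand 13 mm farther back than shut.
Start: joints at [1.326, 0.241, 0.005, 1.335, 0, 1.571], TCP at [0.121, 0.485, 0.198] pointing down, gripper open.
Joint ranges: [-2.72, 2.72], [-1.05, 1.87], [-1.09, 1.28], [-1.99, 2.15], [-1.42, 1.44], [-3.14, 3.14]. Speed limits (rad/s): [2.79, 2.79, 3.14, 3.14, 3.14, 3.14].

## Interface

Orientations are given as a unit quaternion [w, x, y, z].
In Python, from cell import arm gives the robot as it stands.
- The arm moves only by the tool apply_moves, never from a script. Its arguments are lists of equal length, an entry for each row: "offset": the shift along the world's x, y, z in cm, a list of three; "spin": the turn about the world's z in degrees; "claw": the finger opening in cm, from 0 to 8.54. In form: {"offset": [[x, y, z], ...], "spin": [spin, ...], "claw": [claw, ...]}. A call has exactly 10 rows; each row is the pose to reach, as a shift and turn from the pose commanded when the call began; what a row does not reach only later rows make up. A row lasts 1/12 s, in which the tool goes at most 41.7 mm and 7.16 degrees, less where a joint would pass 70% of its speed; a pose out of reach is approached as far as the arm can. A call with a gripper value outside its range is refused whole. The fingers move at their own pace and stop on an object; "squeeze" is the grip in N (left out, the last holds). Time passes only in rows, so rows that repeat a pose let the fingers close, or fill a call up. It gives the time, the measured TCP pose, the force, the opening and the grip force at its end, in the units of the state.
- arm.state(): the state, without advancing time (a new reading comes with each control period).
- arm.grab_frame(name): name is "scene" or "top"; returns a dict with "color" (480x640x3 uint8, red, green, blue), "K" (3x3 intrinsics, pixels), "k1" (the pictures are not rectified: a ray, as slopes to the right and down, at radius r is drawn at 1 + k1 r^2 times it, then the intrinsics apply), "rvec" (rotation vector, rad) and "tvec" (3), from world to camera coordinates, as OpenCV has them. Camera axes: x right, y down, z forward; pixel columns grow to the right and rows downward; lengths in m; the calibration is good to about 2 mm. A picture is of the moment at which its call begins. There is no depth.
- arm.sign_off(): hands the job in; it is judged then, once.
The state is a dict: "t": time; "joint_positions": joint angles; "qvel": joint speeds; "tau": joint torques, N m; "position": TCP position; "eef_rot": TCP orientation; "force": force on the tool from outside, world axes, zero at the start; "moment": the same for the moment, N m; "opening": finger opening in m; "grip_force": force on a finger pad.
Only numpy, scipy, OpenCV 4.12 (cv2) and the standard library are available. Lean on these libraries where they do the work, as an engineer would, in place of code of your own. Each camera call takes 0.05 s, during which the arm holds its last target. There are 200 camera calls.

## Task

Take the gauge rod from its stand and push it down the open guide tube of the gearbox until its collar stops fully home on the tube's mouth; do not touch the screw cap that closes the other tube. Then draw the rod right out and hold it level with its tip above the middle of the white drip tray, 10 to 20 cm over the bench, ready for reading. Finish still holding it there, still and touching nothing else, and leave the other things on the bench where they are.

Things in the scene. Friction and masses are not known exactly. Their poses are not given: they have to be found in the camera images.
- gauge: gauge rod (dipstick), loose, about 140 g. Origin: centre of the collar's face on the tip side; x runs along the rod from tip to handle. Along x: tip at -90 mm, round steel rod 8 mm thick (last 6 mm tapered), steel collar 28 mm in diameter from 0 to 6 mm, bare aluminium grip bar from 12 to 72 mm, 18 mm wide (y), 22 mm high (z). At the start it lies level in its stand, z up.
- gauge_grip (a point): centre of the gauge rod's grip bar (x = +42 mm on the rod), with the gauge rod's axes; at the start 55 mm above the bench
- gauge_tip (a point): the tip of the gauge rod (x = -90 mm)
- gauge_collar (a point): centre of the collar's face on the tip side (the gauge origin); it comes to lie on the centre of the tube's mouth when the rod is fully home
- stand: low fixed steel stand, base 210 x 50 x 8 mm; the rod lies along its x axis, tip to -x, 55 mm above the bench. Two forks 20 mm wide, prongs up to 63 mm above the bench, hold the rod 25 and 72 mm tipward of the collar (lift it 15 mm to clear them); a 12 mm wide post carries the grip bar's tail end from below. Origin on the bench, 70 mm tipward of the collar.
- gearbox: fixed aluminium gearbox on the bench; the housing spans x -105 to 120 mm and y -85 to 85 mm; 90 mm high (a breather on top to 120 mm) for x below -5 mm and 40 mm high beyond. Two parallel guide tubes rise from it towards its +x, 25 degrees above level, 84 mm apart (at y +42 and -42 mm). Origin on the bench.
- tube_a: guide tube at the gearbox's +y side. Origin at the foot, z axis along the tube to its mouth, 100 mm away. Steel, 20 mm outside and 13 mm inside diameter, closed at the foot (95 mm deep inside), its last 12 mm flared to 31 mm outside and about 24 mm inside. Fixed, 25 degrees above level. Either this or tube_b is closed by the cap.
- tube_b: the same guide tube at the gearbox's -y side
- tube_a_mouth (a point): centre of the mouth of tube_a, level with its rim, 120 mm above the bench
- tube_b_mouth (a point): centre of the mouth of tube_b, level with its rim, 120 mm above the bench
- cap: black ribbed screw cap 34 mm in diameter, standing 24 mm out from the rim along the tube; fixed over the mouth of one of the two tubes, which may be either. Origin at the centre of that tube's mouth.
- tray: white square drip tray, fixed, 120 x 120 mm, 16 mm high; origin on the bench under its centre
- bearing: bystander: steel bearing ring 60 mm in diameter, 16 mm high, on the bench beyond the gearbox
- socket: bystander: upright steel socket 28 mm in diameter, 38 mm high, beyond the stand
- spray_can: bystander: upright can 62 mm in diameter, 160 mm high, beyond the drip tray
- jar: bystander: jar 64 mm in diameter, 75 mm high, at the left side
- wrench: bystander: wrench lying at the left side
- screwdriver: bystander: screwdriver lying at the right side
- lift_block: bystander: black rubber block 120 x 80 x 40 mm at the right side
Not all that is in view belongs to the job. There is more than one size of the gauge; the job needs the smaller.

How it is judged:
On the way, in this order (a step that is already met when the one before it is completed fails the run):
1. the rod is fully home in the open tube: collar on the mouth (((z of gauge_collar in the frame of tube_a below 0.1035 m and distance between gauge_collar and tube_a_mouth below 0.006 m and angle between the x axis of gauge and the z axis of tube_a, either way round below 0.09 rad) or (z of gauge_collar in the frame of tube_b below 0.1035 m and distance between gauge_collar and tube_b_mouth below 0.006 m and angle between the x axis of gauge and the z axis of tube_b, either way round below 0.09 rad))), for 0.2 s.
2. the rod is drawn right out, held in the fingers (distance between gauge_tip and tube_a_mouth above 0.05 m and distance between gauge_tip and tube_b_mouth above 0.05 m and contact force between the fingers and gauge above 2 N and height (world z) of gauge_tip above 0.135 m), for 0.2 s.
At the end, for the whole second after the job is handed in: The gauge rod is held in the fingers (over 2 N), at rest, level within 8.5 degrees, its tip within 50 mm of the drip tray's centre seen from above and 90 to 220 mm above the bench, touching neither gearbox, cap, stand, tray nor bystanders; the bystanders are within 25 mm of where they were (angle between gauge's own x axis and vertical between 1.42 and 1.72 rad and horizontal distance between gauge_tip and tray below 0.05 m and height (world z) of gauge_tip between 0.09 and 0.22 m and height (world z) of gauge_grip above 0.09 m and contact force between the fingers and gauge above 2 N and contact force between gauge and gearbox below 0.3 N and contact force between gauge and stand below 0.3 N and contact force between gauge and tray below 0.3 N and contact force between gauge and cap below 0.3 N and contact force between gauge and bearing below 0.3 N and contact force between gauge and socket below 0.3 N and contact force between gauge and spray_can below 0.3 N and contact force between gauge and jar below 0.3 N and contact force between gauge and wrench below 0.3 N and contact force between gauge and screwdriver below 0.3 N and contact force between gauge and lift_block below 0.3 N and linear speed of gauge below 0.03 m/s and angular speed of gauge below 0.2 rad/s and distance of each of bearing, socket, spray_can, jar, wrench, screwdriver, lift_block from where it was at the start of the episode below 0.025 m); the arm keeps its last pose, push and grip.
It fails at once if the screw cap on the closed tube is touched with more than 2 N (contact force between any of gauge, the arm, the fingers and cap above 2 N).
It fails at once if a bystander is moved more than 25 mm (distance of any of bearing, socket, spray_can, jar, wrench, screwdriver, lift_block from where it was at the start of the episode above 0.025 m).
It also fails if it takes over 54 s, if anything falls off the work surface, if the arm or the gripper's body presses on something with over 40 N, if the wrist force passes 120 N, or if a joint passes its speed limit or range.

## Working session

There is one attempt and no reset: what is moved stays moved. The work goes in short steps, Python scripts to look and compute and a tool call to move; the robot and the scene stay as the last step left them, time stands still between calls to the robot, and variables do not carry over. Pictures are saved under pics/ and viewed, at most 10 in all, crops included, and the job is handed in when it is done.

Besides the shell and the picture viewer there is one more tool, called after "Request:" as name(argument=value, ...), one argument or row to a line, values as JSON. apply_moves: Moves the arm, as the interface text tells. Its arguments: {"type":"object","properties":{"offset":{"type":"array"},"spin":{"type":"array"},"claw":{"type":"array"},"squeeze":{"type":"number"}},"required":["offset","spin","claw"]}

```bash
mkdir -p pics; cat > h.py <<'E'
import numpy as np, cv2, json
from cell import arm
def grab(n):
    f=arm.grab_frame(n); np.savez(f'{n}.npz',**f); return f
def ld(n): return dict(np.load(f'{n}.npz'))
def proj(f,P):
    R=cv2.Rodrigues(np.array(f['rvec'],float))[0]
    return cv2.projectPoints(np.array(P,float).reshape(-1,3),np.array(f['rvec'],float),np.array(f['tvec'],float).reshape(3),np.array(f['K'],float),np.array([float(f['k1']),0,0,0]))[0].reshape(-1,2)
def ray(f,uv):
    n=cv2.undistortPoints(np.array(uv,float).reshape(-1,1,2),np.array(f['K'],float),np.array([float(f['k1']),0,0,0])).reshape(-1,2)
    R=cv2.Rodrigues(np.array(f['rvec'],float))[0]; t=np.array(f['tvec'],float).reshape(3)
    d=np.c_[n,np.ones(len(n))]@R; return -R.T@t,d
def atz(f,uv,z):
    c,d=ray(f,uv); z=np.broadcast_to(z,len(d)); return c+d*((z-c[2])/d[:,2])[:,None]
def save(f,name,box=None,s=1):
    im=f['color'][...,::-1]
    if box: x0,y0,x1,y1=box; im=im[y0:y1,x0:x1]
    if s!=1: im=cv2.resize(im,None,fx=s,fy=s,interpolation=cv2.INTER_CUBIC)
    cv2.imwrite('pics/'+name+'.png',im)
E
python3 - <<'E'
from h import *
for n in ('top','scene'):
    f=grab(n); save(f,n+'0'); R=cv2.Rodrigues(f['rvec'])[0]; print(n,f['K'].tolist(),f['k1'],-R.T@f['tvec'].reshape(3))
print(arm.state())
E
```

```text
top [[609.6152157359477, 0.0, 311.9759286468619], [0.0, 609.6152157359477, 235.64520766441427], [0.0, 0.0, 1.0]] -0.13740939842626276 [ 0.24619348 -0.00607671  1.6546325 ]
scene [[528.6402965101053, 0.0, 327.7702202093211], [0.0, 528.6402965101053, 237.37987434911645], [0.0, 0.0, 1.0]] -0.018387352853450074 [ 1.04289225 -0.72068651  0.98861051]
{'t': 0.1, 'joint_positions': array([1.32603020e+00, 2.41346471e-01, 3.84989511e-03, 1.33518694e+00,
       1.36558236e-06, 1.57080253e+00]), 'qvel': array([-0.00062082, -0.001855  ,  0.00379688, -0.00184609, -0.00049106,
       -0.00023513]), 'tau': array([ 5.49060769e-04, -3.73138654e+01,  2.53009486e+01,  1.08113803e-02,
        1.25457311e-05,  8.96998699e-06]), 'position': array([0.1210119 , 0.48448711, 0.19669416]), 'eef_rot': array([-1.15866372e-04,  1.22080817e-01,  9.92519715e-01, -9.36451175e-04]), 'force': array([-0.60381013,  0.50395031, -0.28315417]), 'moment': array([-0.00077995,  0.00115476, -0.0020761 ]), 'grip_force': 0.0, 'opening': 0.08547061869444758}
```

View pics/top0.png

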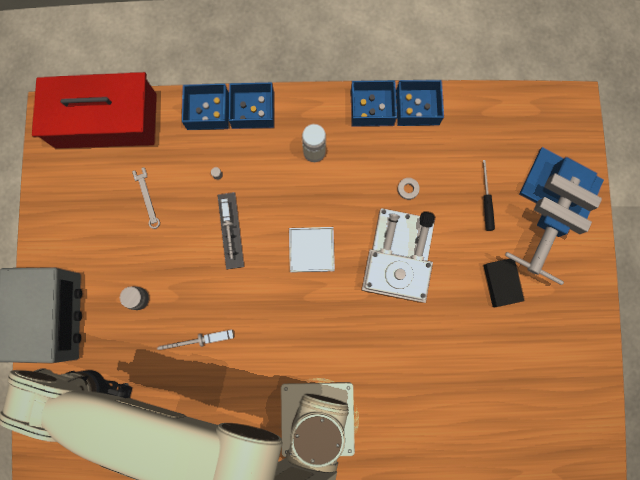

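View pics/scene0.png

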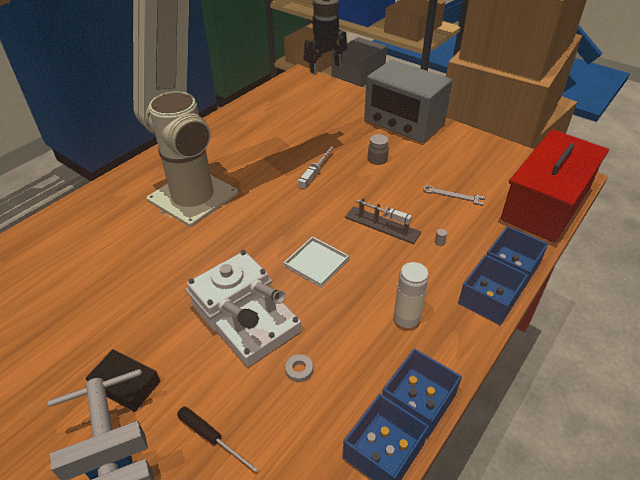

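```bash
python3 - <<'E'
from h import *
f=ld('top')
a=cv2.resize(f['color'][185:275,205:255,::-1],None,fx=6.6,fy=6.6,interpolation=cv2.INTER_CUBIC)
b=cv2.resize(f['color'][200:308,355:441,::-1],None,fx=5.5,fy=5.5,interpolation=cv2.INTER_CUBIC)
b=b[:594]; c=np.zeros((594,330+b.shape[1],3),np.uint8); c[:a.shape[0],:330]=a[:594]; c[:b.shape[0],330:]=b; c=c[:,:800]
cv2.imwrite('pics/c1.png',c)
g=ld('scene')
d=cv2.resize(g['color'][135:250,290:450,::-1],None,fx=5,fy=5,interpolation=cv2.INTER_CUBIC); cv2.imwrite('pics/c2.png',d)
E
```

```text
(no output)
```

View pics/c1.png

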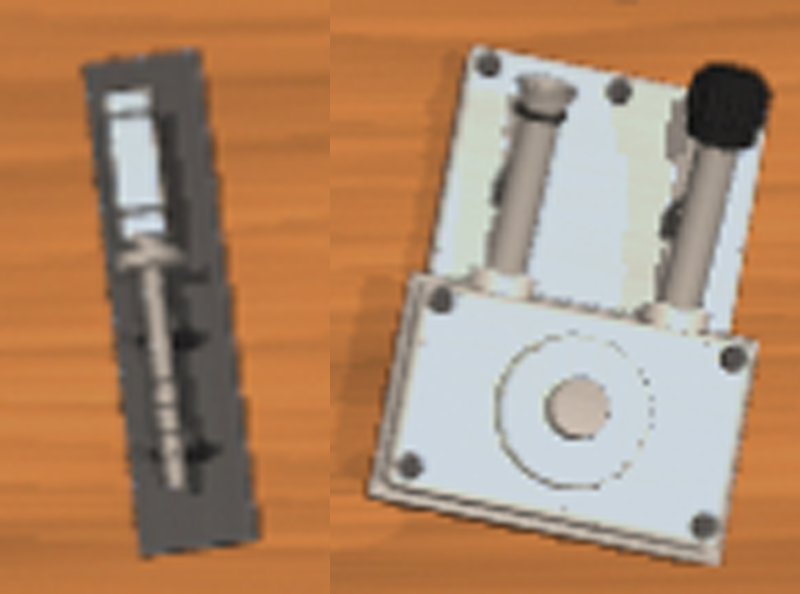

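View pics/c2.png

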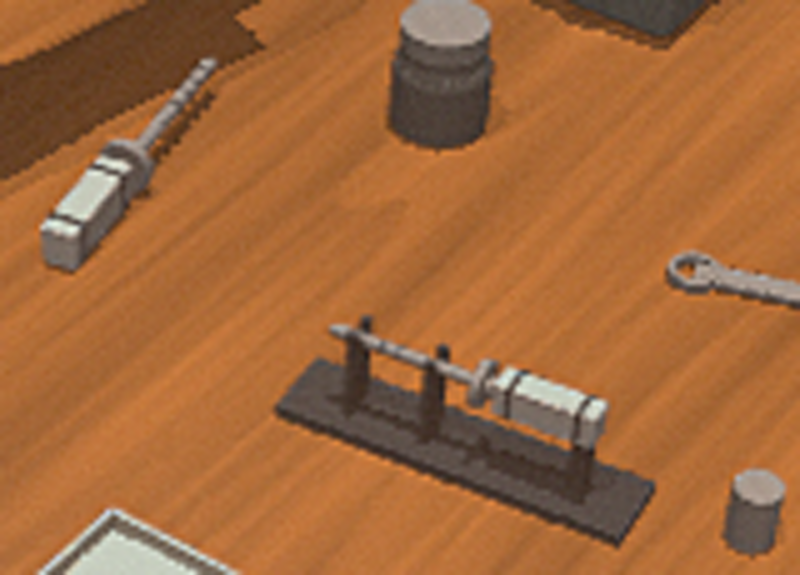

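The gauges: one in the stand at top px (229,228), a second lying loose on the bench at (200,340). The first sits in the stand with its tip to the bottom; I'll compare lengths. Open tube: left one, mouth at top px (394,217); the cap is on the right one at (427,219).

```bash
python3 - <<'E'
from h import *
f=ld('top'); g=ld('scene')
A=lambda u,v:(205+u/6.6-.4,185+v/6.6-.4)
B=lambda u,v:(355+(u-330)/5.5-.4,200+v/5.5-.4)
p=atz(f,[A(128,90),A(176,488),A(150,252),A(106,100),A(152,95)],[.066,.055,.055,.066,.066]); print('rod tail,tip,collar\n',p.round(4),'len',np.linalg.norm((p[0]-p[1])[:2]))
q=atz(f,[(157.5,348),(234,333)],[.01,.012]); print('loose len',np.linalg.norm(q[0]-q[1]))
s=atz(f,[A(82,65),A(200,47),A(260,540),A(142,556)],.008); print('stand',s.round(4),s.mean(0))
c=atz(f,[B(415,275),B(757,343),B(578,408),B(547,88),B(475,47)],[.09,.09,.12,.12,.04]); print('gearbox',c.round(4), np.linalg.norm(c[0]-c[1]))
print('tray',atz(f,[(290,228),(334,228),(334.5,271.5),(290.5,271)],.016).mean(0))
save(g,'c3',(170,235,340,365),4.6)
E
```

```text
rod tail,tip,collar
 [[0.5877 0.2383 0.066 ]
 [0.4267 0.2195 0.055 ]
 [0.5229 0.2305 0.055 ]
 [0.5837 0.2472 0.066 ]
 [0.5855 0.2285 0.066 ]] len 0.16213634505093363
loose len 0.21200084539028147
stand [[0.6113 0.2668 0.008 ]
 [0.6181 0.2169 0.008 ]
 [0.4099 0.1912 0.008 ]
 [0.404  0.2401 0.008 ]] [0.51080867 0.22876627 0.008     ]
gearbox [[ 0.4404 -0.1451  0.09  ]
 [ 0.4054 -0.3056  0.09  ]
 [ 0.3738 -0.2158  0.12  ]
 [ 0.5233 -0.2066  0.12  ]
 [ 0.5588 -0.1824  0.04  ]] 0.1642784902929104
tray [0.452314   0.00493435 0.016     ]
```

View pics/c3.png

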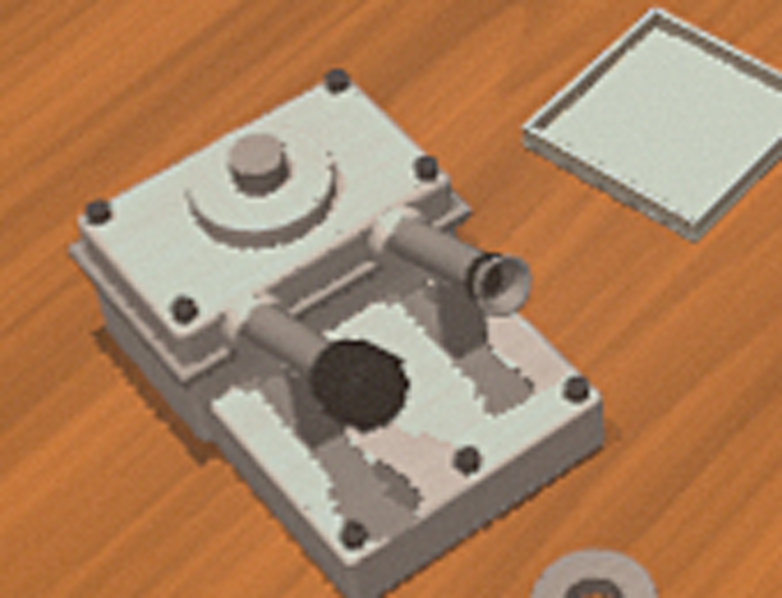

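```bash
cat > fit.py <<'E'
from h import *
from scipy.optimize import least_squares
f=ld('top'); g=ld('scene')
B=lambda u,v:(355+(u-330)/5.5-.4,200+v/5.5-.4)
C=lambda u,v:(170+u/4.6-.4,235+v/4.6-.4)
L=[(f,(120,85,40),B(475,47)),(g,(120,85,40),C(604,397)),(g,(120,-85,40),C(348,562)),
(f,(None,42,120),B(547,88)),(g,(None,42,120),C(503,284)),(f,(-5,82,90),B(415,275)),(f,(-5,-82,90),B(757,343)),
(g,(None,-999,0),C(0,0))][:-1]
def W(p,P):
    x=p[3] if P[0] is None else P[0]/1e3; y=P[1]/1e3
    c,s=np.cos(p[2]),np.sin(p[2]); return [p[0]+c*x-s*y,p[1]+s*x+c*y,P[2]/1e3]
r=lambda p:np.concatenate([proj(F,[W(p,P)])[0]-uv for F,P,uv in L])
o=least_squares(r,[.44,-.22,-.2,.085],loss='soft_l1'); p=o.x
print(p,np.degrees(p[2])); print(r(p).reshape(-1,2).round(1).tolist())
print('mouth',W(p,(None,42,120)))
E
python3 fit.py
```

```text
[ 0.42650473 -0.22711001 -0.22648446  0.09045087] -12.976603534222189
[[-4.2, -1.3], [3.3, -3.2], [-5.2, 2.6], [-0.1, -0.3], [-0.4, -0.0], [0.4, 0.1], [0.1, 0.8]]
mouth [np.float64(0.5240768809582187), np.float64(-0.20649364234628276), 0.12]
```

The stand rod measures 162 mm (the loose one 212 mm), so the stand rod is the smaller gauge meant; its tip is at top px (231,258) and its grip at (226,206). Open tube mouth is at about (0.524, -0.206, 0.120). Moving above the grip.

Request:
apply_moves(
  offset=[
    [43.7,-25,-2],
    [43.7,-25,-2],
    [43.7,-25,-2],
    [43.7,-25,-2],
    [43.7,-25,-2],
    [43.7,-25,-2],
    [43.7,-25,-2],
    [43.7,-25,-2],
    [43.7,-25,-2],
    [43.7,-25,-2],
  ],
  spin=[21,21,21,21,21,21,21,21,21,21],
  claw=[8.5,8.5,8.5,8.5,8.5,8.5,8.5,8.5,8.5,8.5],
  squeeze=30,
)

```text
t: 0.93
position: [0.4707, 0.2845, 0.1811]
eef_rot: [-0.0, -0.061, 0.998, -0.0]
force: [0.5, 1.3, -0.6]
opening: 0.0849
grip_force: 0.0
```

Request:
apply_moves(
  offset=[
    [4,-2.2,0],
    [8.7,-4.9,0],
    [8.7,-4.9,0],
    [8.7,-4.9,-4],
    [8.7,-4.9,-7],
    [8.7,-4.9,-7],
    [8.7,-4.9,-7],
    [8.7,-4.9,-7],
    [8.7,-4.9,-7],
    [8.7,-4.9,-7],
  ],
  spin=[0,0,0,0,0,0,0,0,0,0],
  claw=[5,5,5,5,5,5,5,5,5,5],
)

```text
t: 1.77
position: [0.5577, 0.2381, 0.1142]
eef_rot: [0.002, -0.061, 0.998, 0.001]
force: [-1.1, 0.0, 0.3]
opening: 0.0497
grip_force: 0.0
```

```bash
python3 - <<'E'
from h import *
g=grab('scene'); print(arm.state()['position'])
u=proj(g,[[.558,.235,.055]])[0].astype(int); print(u)
save(g,'c4',(u[0]-80,u[1]-75,u[0]+60,u[1]+30),5.6)
E
```

```text
[0.5575304 0.2379517 0.113917 ]
[398 216]
```

View pics/c4.png

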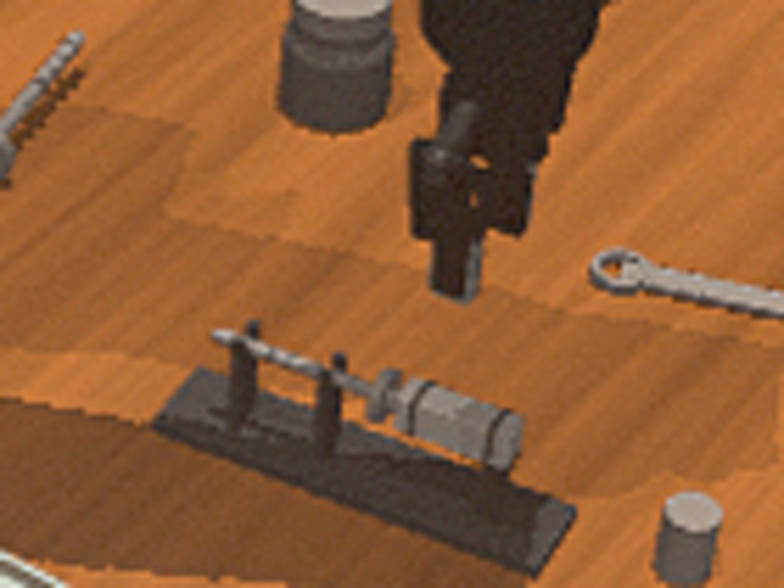

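Gripper is right above the grip bar (bar centre at crop (457,425), predicted (448,420)). Descend and close.

Request:
apply_moves(
  offset=[
    [0,-0.2,-3],
    [0,-0.2,-6],
    [0,-0.2,-7.8],
    [0,-0.2,-7.8],
    [0,-0.2,-7.8],
    [0,-0.2,-7.8],
    [0,-0.2,-7.8],
    [0,-0.2,-7.8],
    [0,-0.2,-7.8],
    [0,-0.2,-7.8],
  ],
  spin=[0,0,0,0,0,0,0,0,0,0],
  claw=[5,5,5,5,5,0,0,0,0,0],
  squeeze=30,
)

```text
t: 2.65
position: [0.557, 0.2353, 0.0346]
eef_rot: [0.001, -0.061, 0.998, 0.0]
force: [-0.4, -0.0, 1.0]
opening: 0.0001
grip_force: 0.0
```

```bash
python3 - <<'E'
from h import *
g=grab('scene'); f=grab('top'); print(arm.state()['position'],arm.state()['opening'])
save(g,'c5',(318,141,458,246),5.6)
E
```

```text
[0.55662357 0.23511496 0.03403319] 6.2490600058018095e-06
```

View pics/c5.png

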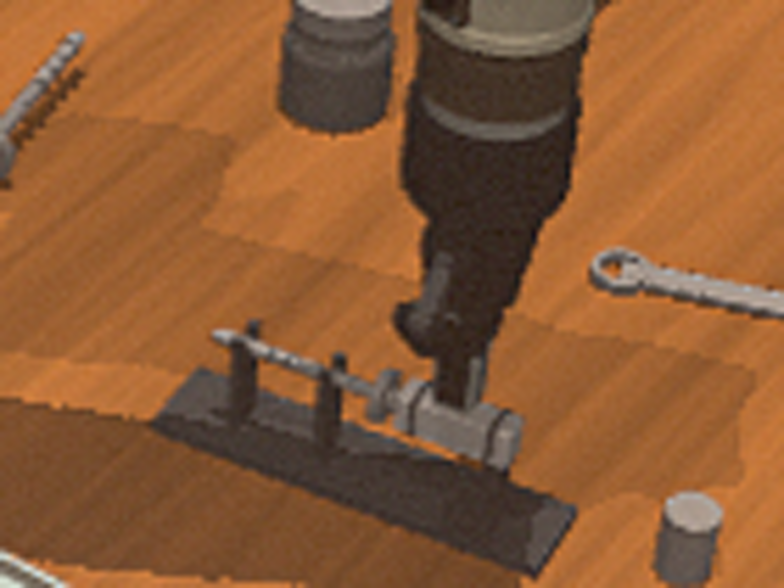

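```bash
python3 - <<'E'
from h import *
g=ld('scene'); f=ld('top')
S=lambda P:((proj(g,P)-[318,141])*5.6).round(0).tolist()
c,s=np.cos(np.radians(6.9)),np.sin(np.radians(6.9)); o=np.array([.5165,.23,.055])
for n,d in dict(tip=(-.09,0,0),collar=(.003,0,0),tailtop=(.072,0,.011),tailbotR=(.072,-.009,-.011),gripc=(.042,0,0)).items():
    P=o+[c*d[0]-s*d[1],s*d[0]+c*d[1],d[2]]; print(n,P.round(3),S([P]),proj(f,[P]).round(1))
print('stand corners',S([[.6113,.2668,.008],[.6181,.2169,.008],[.4099,.1912,.008],[.404,.2401,.008]]))
print('TCP',S([[.5566,.2351,.034],[.5566,.2351,.07]]),proj(f,[[.5566,.2351,.034]]))
print(arm.state()['joint_positions'])
save(f,'top3',(185,175,285,275),6)
E
```

```text
tip [0.427 0.219 0.055] [[208.0, 330.0]] [[231.4 258.4]]
collar [0.519 0.23  0.055] [[379.0, 393.0]] [[227.4 224. ]]
tailtop [0.588 0.239 0.066] [[513.0, 424.0]] [[223.9 198.1]]
tailbotR [0.589 0.23  0.044] [[500.0, 470.0]] [[228.4 199.4]]
gripc [0.558 0.235 0.055] [[453.0, 420.0]] [[225.7 209.8]]
stand corners [[572.0, 503.0], [531.0, 566.0], [144.0, 418.0], [191.0, 363.0]]
TCP [[446.0, 452.0], [453.0, 395.0]] [[226.84722445 211.87989349]]
[ 3.99666285e-01  5.55328992e-01  3.64899168e-02  1.05125906e+00
 -7.61404523e-06  2.78015199e-01]
```

View pics/top3.png

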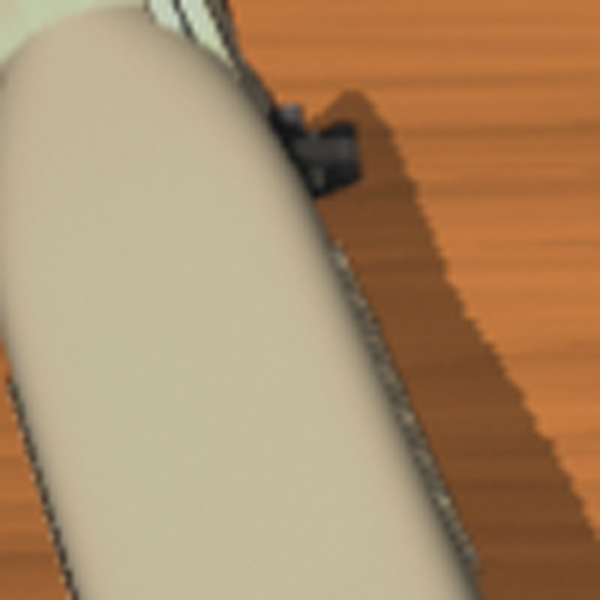

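The view shows the shut fingers' ends at about scene px (400,213), on the bar's top/far side; nothing is between them, and the rod has not moved. I'll check numerically where the fingers really are.

```bash
python3 - <<'E'
from h import *
g=ld('scene'); f=ld('top')
for z in (.06,.1,.14,.18): print(z,atz(f,[(240,201)],z).round(3))
im=g['color'][190:228,378:416].astype(int)
for r,row in enumerate(im): print(190+r,' '.join('%3d'%v for v in row.sum(1)//3))
print('cols 378..; proj TCP',proj(g,[[.5566,.2351,.034],[.5566,.2351,.066],[.5566,.2351,.1]]))
E
```

```text
0.06 [[0.581 0.196 0.06 ]]
0.1 [[0.572 0.191 0.1  ]]
0.14 [[0.564 0.186 0.14 ]]
0.18 [[0.555 0.181 0.18 ]]
190  95 102 103 103 101 103 104 102 106 106 107  99 117 122 128  70  60  77  73  80  49  40  43  40  43  45  40  43  44  44  41  45  31  92 121 117 115 111
191 102 103 106 105 101 103 101 108 110 110 105 109  99 102 103  71  69  77  78  73  46  36  38  44  39  37  39  40  42  41  42  38  31  95 119 116 113 116
192 101 104 104 104 102 102 105 111 108 109 106 105 105 107 106  89  76  77  80  60  47  44  40  48  47  38  45  38  46  40  41  34  46 118 113 115 110 115
193 106 105 102 101 107 108 114 107 106 108 109 105 105 109 111  85  73  77  73  54  41  42  44  40  33  39  41  37  41  42  42  36  66 115 114 112 113 116
194  99 105 101 102 107 109 109 109 111 106 110 106 109  87  80  80  75  77  58  51  36  43  43  43  40  39  43  45  45  38  36  38  91 117 112 119 118 117
195 102 103 104 109 108 105 106 112 107 108  91  48  46  49  69  75  74  81  57  52  40  46  39  41  41  46  42  40  37  36  38  70 113 118 114 118 119 121
196 103 105 109 110 111 108 109 104 107 107  77  45  43  
[... 4343 characters left out ...]
 59  53  57  58  54  52  52  46  51  46  48  51  53  44  49  46  51  58  62  50  44  67  94  69  93 101 103 108 105 103 106
225  58  56  54  58  57  58  57  60  50  49  55  59  55  50  57  50  48  52  52  50  51  46  59  50  49  58  50  48  49  45  37  96 103 103 107 102 104  98
226  59  63  62  63  57  56  53  58  57  59  58  58  58  49  52  52  51  55  56  53  50  49  49  50  47  49  49  51  53  43  48  95 108 110 105 106  97 104
227  60  58  56  55  49  62  56  58  60  59  59  58  56  57  55  54  50  51  48  54  47  54  55  56  52  47  49  54  56  47  46  58  81 106 103 103 102 102
cols 378..; proj TCP [[397.62021283 221.67242495]
 [398.75106105 212.71655783]
 [399.99149779 202.88614676]]
```

```bash
python3 - <<'E'
from h import *
g=ld('scene')
im=cv2.imread('pics/scene0.png').mean(2).astype(int)
for r in range(34,84): print(r,''.join('#' if v<48 else '+' if v<70 else '.' for v in im[r,300:362]))
yv=np.array([.242,.970,0])
for z in (.185,.198,.21,.23,.25):
    print(z,[proj(g,[np.array([.121,.485,z])+k*yv]).round(1).tolist()[0] for k in (-.057,-.0425,0,.0425,.057)])
E
```

```text
34 +.+++.++++++++########################++######................
35 +.++++++++++++################################................
36 ++++++++++++..##########################++####................
37 ++++++++++++.+###########################++###................
38 ..++++.+.+.+++############################+###................
39 ++.++++++.++.+########################+#######................
40 +++.++#+++++++#######################++#######+.......+.......
41 +++++###++#++++######################++########....++++.......
42 +++.+##++####++######################++#######+...+++++++++..+
43 ++..+##+#####++######################++########.++++++++++++++
44 .++++##+##############################+########+++++++++++++++
45 +++.+#+######+########################+########+++++++++++++++
46 +++.+#++#######################################+++++++++++++++
47 +.+++##+#####+##################################++++++++++++++
48 .++++##########################################+++++++++++++++
49 +..++###########################+##############+++++++++++++++
50 ...+############+++#############++#######
[... 1906 characters left out ...]
........+++++++++++++++++++++
80 ............................................#+++++++++++++++++
81 ...............................................+++++++++++++++
82 ..................................................++++++++++++
83 .....................................................+++++++++
0.185 [[310.9, 92.2], [314.6, 90.7], [325.3, 86.6], [335.8, 82.5], [339.4, 81.1]]
0.198 [[310.8, 88.3], [314.5, 86.9], [325.3, 82.7], [335.9, 78.7], [339.4, 77.3]]
0.21 [[310.7, 84.7], [314.5, 83.3], [325.3, 79.2], [335.9, 75.2], [339.5, 73.8]]
0.23 [[310.6, 78.6], [314.4, 77.2], [325.3, 73.1], [336.0, 69.2], [339.6, 67.8]]
0.25 [[310.5, 72.4], [314.3, 71.0], [325.3, 67.0], [336.1, 63.1], [339.7, 61.7]]
```

The fingers' ends appear about 32 mm higher in the pictures than the reported TCP, both at the start and here, and the grip closing empty agrees. So the reported TCP sits ~32 mm beyond the real finger ends. Open and go 3 cm lower, watching the force.

Request:
apply_moves(
  offset=[
    [0,0,1],
    [0,0,1],
    [0,0,1],
    [0,0,1],
    [0,0,0],
    [0,0,-1],
    [0,0,-1.5],
    [0,0,-2],
    [0,0,-2],
    [0,0,-2],
  ],
  spin=[0,0,0,0,0,0,0,0,0,0],
  claw=[5,5,5,5,5,5,5,5,5,5],
  squeeze=30,
)

```text
t: 3.58
position: [0.5559, 0.2348, 0.0127]
eef_rot: [-0.001, -0.061, 0.998, -0.0]
force: [-0.5, 0.5, -0.7]
opening: 0.0499
grip_force: 0.0
```

Request:
apply_moves(
  offset=[
    [0,0,-0.5],
    [0,0,-0.9],
    [0,0,-0.9],
    [0,0,-0.9],
    [0,0,-0.9],
    [0,0,-0.9],
    [0,0,-0.9],
    [0,0,-0.9],
    [0,0,-0.9],
    [0,0,-0.9],
  ],
  spin=[0,0,0,0,0,0,0,0,0,0],
  claw=[5,5,5,0,0,0,0,0,0,0],
  squeeze=30,
)

```text
t: 4.42
position: [0.5566, 0.2352, 0.0049]
eef_rot: [0.0, -0.061, 0.998, 0.0]
force: [-0.1, 0.3, 2.4]
opening: 0.018
grip_force: 33.1
```

Gripped (18 mm opening, 33 N). Lift straight up, then carry across with spin toward the tube heading (-13°).

Request:
apply_moves(
  offset=[
    [0,0,4],
    [0,0,8],
    [0,0,12],
    [0,-4,13],
    [0,-8,13],
    [0,-12,13],
    [0,-16,13],
    [0,-20,13],
    [0,-24,13],
    [0,-28,13],
  ],
  spin=[0,0,0,-4,-8,-12,-16,-20,-20,-20],
  claw=[0,0,0,0,0,0,0,0,0,0],
  squeeze=30,
)

```text
t: 5.25
position: [0.5556, -0.0468, 0.1341]
eef_rot: [-0.0, 0.113, 0.994, -0.0]
force: [1.1, -1.3, -1.5]
opening: 0.0177
grip_force: 32.7
```

Request:
apply_moves(
  offset=[
    [0,-4,0],
    [0,-8,0],
    [2,-12,0],
    [5,-15,0],
    [8,-17,0],
    [10.5,-18.8,0],
    [10.5,-18.8,0],
    [10.5,-18.8,0],
    [10.5,-18.8,0],
    [10.5,-18.8,0],
  ],
  spin=[0,0,0,0,0,0,0,0,0,0],
  claw=[0,0,0,0,0,0,0,0,0,0],
)

```text
t: 6.08
position: [0.6604, -0.2321, 0.1346]
eef_rot: [-0.001, 0.113, 0.994, 0.0]
force: [-0.1, -0.2, -2.3]
opening: 0.0177
grip_force: 32.6
```

```bash
cat > look.py <<'E'
from h import *
import sys
f=grab('top'); g=grab('scene'); s=arm.state()
P=s['position']+[0,0,.050]; q=s['eef_rot']
yaw=2*np.arctan2(q[2],q[1])-np.pi/2; yaw=(np.arctan2(np.sin(yaw),np.cos(yaw)))-np.pi/2
if np.cos(yaw)<0: yaw+=np.pi
a=np.array([np.cos(yaw),np.sin(yaw),0]); print('grip',P.round(4),'yaw',np.degrees(yaw)%360,s['opening'],s['grip_force'])
pts={'tip':P-.1305*a,'collar':P-.0405*a}
m=np.array([.524,-.2065,.12]); y=np.radians(-13); ax=np.array([np.cos(25*np.pi/180)*np.cos(y),np.cos(25*np.pi/180)*np.sin(y),np.sin(25*np.pi/180)])
pts.update(mouth=m,foot=m-.1*ax)
outs=[]
for F,n in ((f,'top'),(g,'scene')):
    pr={k:proj(F,[v])[0] for k,v in pts.items()}; print(n,{k:v.round(1).tolist() for k,v in pr.items()})
    c=((pr['tip']+pr['mouth'])/2).astype(int); x0,y0=c[0]-35,c[1]-40
    im=cv2.resize(F['color'][y0:y0+80,x0:x0+66,::-1],None,fx=6,fy=6,interpolation=cv2.INTER_CUBIC); print(n,'origin',x0,y0)
    if len(sys.argv)>2:
        for k,v in pr.items():
            cv2.circle(im,tuple(int(i) for i in (v-[x0,y0]+.5)*6),2,(0,0,255) if k in('tip','collar') else (0,200,0),-1)
    outs.append(im)
cv2.imwrite(f'pics/{sys.argv[1]}.png',np.hstack(outs))
E
python3 look.py l1 x
```

```text
grip [ 0.6608 -0.232   0.1857] yaw 347.03062709770506 0.017579245123723313 32.64708995819092
top {'tip': [395.6, 206.7], 'collar': [402.4, 171.9], 'mouth': [394.0, 215.3], 'foot': [385.4, 251.7]}
top origin 359 171
scene {'tip': [281.3, 276.6], 'collar': [308.8, 303.2], 'mouth': [278.5, 296.3], 'foot': [256.3, 284.6]}
scene origin 244 246
```

View pics/l1.png

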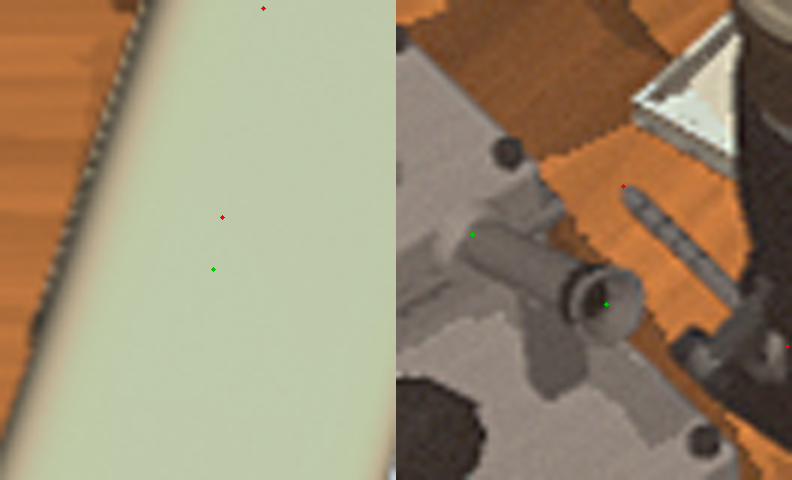

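Rod is level in the fingers; tip at scene px (283,278), open mouth centre at (279.5,296.5) as predicted, tube root matches too. Shift laterally 6 mm, lower in front of the mouth and start the tip in.

Request:
apply_moves(
  offset=[
    [0,-0.6,-3],
    [0,-0.6,-5],
    [0,-0.6,-6.9],
    [0,-0.6,-6.9],
    [0,-0.6,-6.9],
    [-0.5,-0.5,-6.9],
    [-1.0,-0.4,-6.9],
    [-1.5,-0.3,-6.9],
    [-2.0,-0.15,-6.9],
    [-2.0,-0.15,-6.9],
  ],
  spin=[0,0,0,0,0,0,0,0,0,0],
  claw=[0,0,0,0,0,0,0,0,0,0],
  squeeze=30,
)

```text
t: 7.02
position: [0.6405, -0.2343, 0.0667]
eef_rot: [0.0, 0.114, 0.994, -0.0]
force: [-0.8, -0.1, -2.1]
opening: 0.0172
grip_force: 32.6
```

Request:
apply_moves(
  offset=[
    [-0.3,0.05,0],
    [-0.6,0.1,0],
    [-0.6,0.1,0.5],
    [-0.61,0.12,1],
    [-0.66,0.13,1.5],
    [-0.71,0.15,2],
    [-0.79,0.17,2.5],
    [-0.88,0.2,3],
    [-0.88,0.2,3],
    [-0.88,0.2,3],
  ],
  spin=[0,0,0,0,0,0,0,0,0,0],
  claw=[0,0,0,0,0,0,0,0,0,0],
)

```text
t: 7.85
position: [0.6333, -0.2327, 0.0967]
eef_rot: [0.001, 0.113, 0.994, -0.0]
force: [0.6, 0.8, -1.7]
opening: 0.0171
grip_force: 32.3
```

```bash
python3 look.py l2 x; python3 - <<'E'
from h import *
s=arm.state(); print(s['force'],s['moment'])
im=ld('scene')['color'].mean(2).astype(int)
for r in range(270,312): print(r,' '.join('%3d'%v for v in im[r,262:306]))
E
```

```text
grip [ 0.6329 -0.2327  0.1461] yaw 346.97868870543243 0.017624517885671053 32.31741964817047
top {'tip': [394.3, 220.6], 'collar': [400.9, 186.5], 'mouth': [394.0, 215.3], 'foot': [385.4, 251.7]}
top origin 359 177
scene {'tip': [272.3, 283.4], 'collar': [298.2, 309.3], 'mouth': [278.5, 296.3], 'foot': [256.3, 284.6]}
scene origin 240 249
[-0.2460904   0.1455806  -2.27593427] [ 0.05909817 -0.14047203 -0.05608035]
270  56  60  47 118 129 128 128 124 123 116 116 119 122 118 116 112 116 108 113 111 110 112 113 113 117 123  71  39  45  52  49  53  58  56  55  48  55  50  48  59  54  54  55  52
271  56  58  50  92 125 131 120 124 117 123 125 121 115 113 108 117 112 109 105 110 106 114 111 114 119 127  75  44  45  49  55  55  54  50  56  53  52  55  55  55  55  51  50  55
272  55  48  47  80 106 120 121 118 121 124 120 118 113 112 109 110 110 112 107 113 110 116 121 120 119 125  81  46  43  43  50  53  52  51  50  59  52  52  58  53  55  55  56  52
273  52  46  74 128 129 111 120 120 121 119 112 112 117 113 112 113 109 109 110 115 114 113 115 114 118 124  79  47  48  43  57  73  63  55  56
[... 6176 characters left out ...]
  85  82  86  79  85  83  79  82  79  78 105 111 114 111  82  55  55  44  39  76  72  68  70  70  70  57  51  53  76  94  93  56  39  46  44  40  39  45  36  40
309 135 136 138 132  96  81  80  85  79  80  79  79  86 102 111 111 115  78  52  53  58  60  61  70  68  65  72  75  65  53  53  52  88 100  96  76  49  40  41  41  48  44  38  42
310 133 132 136 142 115  85  79  81  78  81  80  96 111 140 123 114 100  59  46  62  55  83 101  83  65  72  69  67  47  56  52  53  96 109 109  98  59  36  39  37  44  44  42  41
311 132 137 134 138 139 113  86  74  81  95 109 133 140 138 142 143 103  59  44  49  72  98 105  80  75  72  61  56  57  56  58  53  64  94 105  99  57  36  46  37  46  45  41  39
```

Tilt is following (the rod now slants into the mouth) with almost no force. Finish the arc to 25°.

Request:
apply_moves(
  offset=[
    [-0.1,0.05,0.5],
    [-0.2,0.1,1],
    [-0.35,0.15,1.5],
    [-0.5,0.18,2],
    [-0.6,0.22,2.3],
    [-0.6,0.22,2.3],
    [-1.0,0.32,2.1],
    [-1.5,0.43,1.87],
    [-2,0.55,1.64],
    [-2,0.55,1.64],
  ],
  spin=[0,0,0,0,0,0,0,0,0,0],
  claw=[0,0,0,0,0,0,0,0,0,0],
)

```text
t: 8.78
position: [0.6112, -0.2266, 0.1112]
eef_rot: [-0.001, 0.113, 0.994, 0.0]
force: [1.2, -0.1, -3.5]
opening: 0.0174
grip_force: 32.1
```

Request:
apply_moves(
  offset=[
    [-0.58,0.13,-0.28],
    [-1.17,0.27,-0.56],
    [-1.75,0.4,-0.84],
    [-2.34,0.54,-1.12],
    [-2.92,0.67,-1.4],
    [-3.5,0.81,-1.68],
    [-4.0,0.92,-1.91],
    [-4.5,1.04,-2.15],
    [-4.5,1.04,-2.15],
    [-4.5,1.04,-2.15],
  ],
  spin=[0,0,0,0,0,0,0,0,0,0],
  claw=[0,0,0,0,0,0,0,0,0,0],
)

```text
t: 9.62
position: [0.566, -0.2161, 0.0898]
eef_rot: [-0.002, 0.114, 0.994, 0.0]
force: [-0.1, 0.2, -5.7]
opening: 0.0177
grip_force: 32.1
```

Request:
apply_moves(
  offset=[
    [-0.2,0.05,-0.09],
    [-0.39,0.09,-0.19],
    [-0.58,0.13,-0.28],
    [-0.58,0.13,-0.28],
    [-0.7,0.16,-0.33],
    [-0.8,0.18,-0.38],
    [-0.9,0.2,-0.42],
    [-0.9,0.2,-0.42],
    [-0.9,0.2,-0.42],
    [-0.9,0.2,-0.42],
  ],
  spin=[0,0,0,0,0,0,0,0,0,0],
  claw=[0,0,0,0,0,0,0,0,0,0],
)

```text
t: 10.45
position: [0.5595, -0.2148, 0.0867]
eef_rot: [0.001, 0.113, 0.994, -0.0]
force: [4.1, -0.3, -1.8]
opening: 0.0175
grip_force: 32.3
```

Request:
apply_moves(
  offset=[
    [-0.2,0.05,-0.09],
    [-0.3,0.07,-0.14],
    [-0.4,0.09,-0.19],
    [-0.4,0.09,-0.19],
    [-0.4,0.09,-0.19],
    [-0.4,0.09,-0.19],
    [-0.4,0.09,-0.19],
    [-0.4,0.09,-0.19],
    [-0.4,0.09,-0.19],
    [-0.4,0.09,-0.19],
  ],
  spin=[0,0,0,0,0,0,0,0,0,0],
  claw=[0,0,0,0,0,0,0,0,0,0],
)

```text
t: 11.28
position: [0.5596, -0.2148, 0.087]
eef_rot: [0.005, 0.113, 0.994, -0.001]
force: [9.5, -1.3, 0.8]
opening: 0.0177
grip_force: 32.7
```

```bash
python3 look.py l3 x; python3 - <<'E'
from h import *
s=arm.state(); print(s['force'],s['moment'],s['position'])
g=ld('scene'); save(g,'l4',(235,250,335,325),7)
E
```

```text
grip [ 0.5596 -0.2147  0.1369] yaw 347.010768242686 0.017231597046842802 32.67279088497162
top {'tip': [387.7, 250.1], 'collar': [394.5, 215.7], 'mouth': [394.0, 215.3], 'foot': [385.4, 251.7]}
top origin 355 192
scene {'tip': [252.9, 266.0], 'collar': [276.9, 290.0], 'mouth': [278.5, 296.3], 'foot': [256.3, 284.6]}
scene origin 230 241
[10.58349486 -1.99405811  0.50395373] [-0.35034099 -2.32675515  0.06611057] [ 0.55958362 -0.21474752  0.08694187]
```

View pics/l4.png

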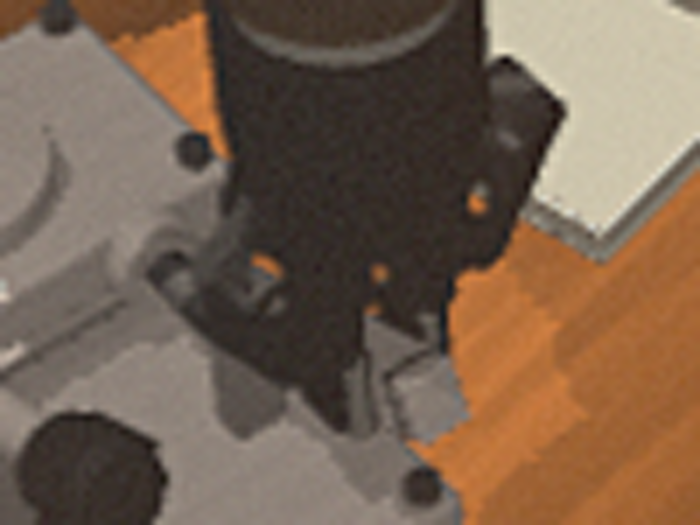

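The collar is hidden behind the finger at crop (300,330); the grip bar's tail end is visible at crop (430,400) = px (296.4,307.1). Compare with where the tail should be when home.

```bash
python3 - <<'E'
from h import *
g=ld('scene'); m=np.array([.524,-.2065,.12]); y=np.radians(-13); e=np.radians(25)
for el in (20,25,30):
    e=np.radians(el); ax=np.array([np.cos(e)*np.cos(y),np.cos(e)*np.sin(y),np.sin(e)]); sd=np.array([-np.sin(y),np.cos(y),0]); up=np.cross(ax,sd)
    for k in (.069,.072,.076,.08): print(el,k,[((proj(g,[m+k*ax+a*.009*sd+b*.011*up])[0]-[235,250]+.5)*7).round().astype(int).tolist() for a,b in ((-1,1),(1,1),(1,-1),(-1,-1))])
im=g['color'].mean(2).astype(int)
for r in range(293,316): print(r,' '.join('%3d'%v for v in im[r,282:306]))
E
```

```text
20 0.069 [[401, 394], [451, 362], [469, 423], [420, 454]]
20 0.072 [[407, 397], [456, 366], [475, 427], [425, 458]]
20 0.076 [[414, 402], [464, 371], [482, 432], [433, 463]]
20 0.08 [[422, 407], [472, 376], [490, 437], [441, 468]]
25 0.069 [[393, 375], [443, 344], [465, 407], [416, 439]]
25 0.072 [[399, 378], [449, 347], [471, 410], [421, 442]]
25 0.076 [[406, 382], [456, 351], [478, 414], [429, 446]]
25 0.08 [[414, 386], [464, 355], [486, 418], [436, 450]]
30 0.069 [[385, 357], [435, 326], [460, 391], [411, 422]]
30 0.072 [[390, 359], [440, 328], [466, 393], [416, 424]]
30 0.076 [[397, 362], [447, 331], [473, 396], [423, 427]]
30 0.08 [[404, 365], [454, 333], [480, 399], [430, 430]]
293  44  44  44  42  43  52  63  49  39  46  43  50  41  50  43  43  34  98 125 125 118 119 118 113
294  42  42  48  40  38  85  92  56  37  41  47  41  48  60  52  46  36 116 122 118 119 117 116 119
295  50  48  45  45  41  95  77  49  42  37  43  45  59  93  97  69  27 118 120 118 115 117 117 120
296  40  45  44  45  33  95 105  92  64  46  41  40  42  68  86  60  33 113 120 118 116 120 126 122
297  45
[... 1192 characters left out ...]

309  45  37  43  81  89  78  65  94 113  83  96 109 120 120 121 118 119 117 119 124 123 116 114 111
310  49  41  46  78  84  87  68  91 119  90  69  94 120 125 117 120 121 119 123 111 109 113 114 112
311  84  53  61  75  87  86  73 105  92  94  77  96 119 123 119 121 121 108 118 115 116 118 115 122
312 112 116 105  90  88  90 109 111 115 102  78  88 103 120 126 127 125 121 116 118 120 121 120 119
313 110 112 111 108 109 115 113 107 107 111  99 116 122 127 110 120 117 112 117 118 122 124 123 122
314 114 107 109 112 108 109 106 108 109 109 108  95 118 127 126 119 121 118 115 124 120 119 124 125
315 117 109 105 108 105 109 109 107 110 110 113 113  99 121 120 115 117 118 121 122 119 126 127 123
```

The tail corners match the home prediction at 25° (within ~3 mm along the rod, at the calibration limit), and the rod stopped hard at the expected place: collar home. Draw out along the axis, then up.

Request:
apply_moves(
  offset=[
    [1.8,-0.42,0.86],
    [3.6,-0.83,1.72],
    [5.4,-1.25,2.58],
    [7.2,-1.66,3.45],
    [9.4,-2.16,4.5],
    [9.4,-2.16,4.5],
    [9.4,-2.16,8],
    [9.4,-2.16,12],
    [9.4,-2.16,14],
    [9.4,-2.16,14],
  ],
  spin=[0,0,0,0,0,0,0,0,0,0],
  claw=[0,0,0,0,0,0,0,0,0,0],
)

```text
t: 12.22
position: [0.6495, -0.2359, 0.2307]
eef_rot: [0.004, 0.113, 0.994, -0.001]
force: [-0.2, -0.6, -1.1]
opening: 0.0174
grip_force: 32.6
```

```bash
cat > rod.py <<'E'
from h import *
# rod pitch from scene image: compare rod brightness along predicted lines
g=grab('scene'); s=arm.state(); P=s['position']+[0,0,.05]; q=s['eef_rot']
yaw=2*np.arctan2(q[2],q[1])-np.pi; yaw=np.arctan2(np.sin(yaw),np.cos(yaw))
if len(__import__('sys').argv)>1: yaw=float(__import__('sys').argv[1])*np.pi/180
print('grip',P.round(4),'yaw',np.degrees(yaw),s['opening'],s['grip_force'],s['force'].round(1))
im=g['color'].mean(2)
for el in range(-10,41,5):
    e=np.radians(el); ax=np.array([np.cos(e)*np.cos(yaw),np.cos(e)*np.sin(yaw),np.sin(e)])
    uv=proj(g,[P-(.0405+k)*ax for k in (.015,.03,.045,.06,.075,.085,.1,.115)])
    print(el,(P-.1305*ax).round(3),uv[6].round(0),[int(im[int(round(v)),int(round(u))]) for u,v in uv])
E
python3 rod.py
```

```text
grip [ 0.6487 -0.2356  0.2775] yaw -13.034605369371473 0.01737393165607394 32.5463730096817 [ 0.  -0.9 -2.1]
-10 [ 0.524 -0.207  0.3  ] [269. 231.] [49, 199, 109, 109, 114, 94, 103, 75]
-5 [ 0.522 -0.206  0.289] [269. 236.] [78, 62, 122, 107, 68, 62, 61, 81]
0 [ 0.522 -0.206  0.277] [270. 240.] [34, 67, 68, 69, 68, 74, 77, 81]
5 [ 0.522 -0.206  0.266] [270. 245.] [39, 60, 226, 82, 93, 82, 86, 73]
10 [ 0.524 -0.207  0.255] [271. 250.] [39, 57, 64, 83, 83, 89, 88, 76]
15 [ 0.526 -0.207  0.244] [272. 255.] [56, 54, 70, 49, 84, 82, 91, 87]
20 [ 0.529 -0.208  0.233] [274. 260.] [44, 47, 51, 100, 55, 85, 86, 88]
25 [ 0.534 -0.209  0.222] [276. 265.] [44, 44, 43, 70, 54, 93, 121, 87]
30 [ 0.539 -0.21   0.212] [278. 270.] [48, 46, 38, 92, 122, 112, 115, 128]
35 [ 0.545 -0.212  0.203] [280. 276.] [45, 39, 86, 126, 126, 118, 121, 113]
40 [ 0.551 -0.213  0.194] [282. 281.] [47, 89, 121, 124, 134, 116, 121, 120]
```

Rod is out and held, tip ~0.22 m high. Carry it to the gearbox's left side with a quarter turn, to level it against the edge of the housing top.

Request:
apply_moves(
  offset=[
    [-2.5,2.2,0],
    [-5,4.4,0],
    [-7.5,6.7,0],
    [-10,9,0],
    [-12.5,11.3,0],
    [-15,13.5,0],
    [-17.5,15.8,0],
    [-20,18,0],
    [-22,20,0],
    [-23.3,21.1,0],
  ],
  spin=[7,14,21,28,35,42,49,56,63,70],
  claw=[0,0,0,0,0,0,0,0,0,0],
)

```text
t: 13.1
position: [0.4103, -0.0226, 0.2221]
eef_rot: [-0.003, -0.48, 0.877, 0.002]
force: [-0.9, 0.4, -1.7]
opening: 0.0174
grip_force: 32.4
```

Request:
apply_moves(
  offset=[
    [0,0,0],
    [0,0,0],
    [0,0,0],
    [0,0,-2],
    [0,0,-4],
    [0,0,-6],
    [0,0,-8],
    [0,0,-8],
    [0,0,-8],
    [0,0,-8],
  ],
  spin=[7,14,20,20,20,20,20,20,20,20],
  claw=[0,0,0,0,0,0,0,0,0,0],
)

```text
t: 13.93
position: [0.4148, -0.0243, 0.1444]
eef_rot: [-0.001, -0.622, 0.783, 0.0]
force: [0.7, 0.2, -1.0]
opening: 0.0177
grip_force: 32.3
```

```bash
python3 rod.py 77
```

```text
grip [ 0.4157 -0.0243  0.195 ] yaw 77.0 0.017490537799745888 32.32143223285675 [-0.5  0.2 -1.6]
-10 [ 0.387 -0.15   0.218] [241. 223.] [118, 116, 111, 108, 112, 115, 77, 76]
-5 [ 0.386 -0.151  0.206] [241. 227.] [119, 117, 114, 113, 114, 75, 74, 81]
0 [ 0.386 -0.151  0.195] [242. 232.] [116, 119, 118, 115, 72, 76, 80, 75]
5 [ 0.386 -0.151  0.184] [243. 236.] [124, 116, 114, 120, 83, 81, 83, 78]
10 [ 0.387 -0.15   0.172] [244. 239.] [122, 124, 127, 117, 82, 79, 82, 82]
15 [ 0.387 -0.147  0.161] [245. 243.] [118, 113, 114, 74, 78, 80, 79, 79]
20 [ 0.388 -0.144  0.15 ] [247. 245.] [101, 108, 110, 77, 72, 73, 81, 85]
25 [ 0.389 -0.14   0.14 ] [249. 248.] [108, 149, 121, 130, 118, 152, 82, 69]
30 [ 0.39  -0.134  0.13 ] [252. 250.] [92, 90, 110, 74, 81, 79, 74, 188]
35 [ 0.392 -0.128  0.12 ] [255. 252.] [119, 116, 114, 76, 75, 79, 77, 139]
40 [ 0.393 -0.122  0.111] [258. 254.] [115, 112, 108, 75, 80, 80, 83, 95]
```

Rod clearly seen at 25° tip-down. Shift 1.5 cm inward and lower so the tip meets the housing top (z 0.09), pivoting the rod up.

Request:
apply_moves(
  offset=[
    [-0.34,-1.46,-1],
    [-0.34,-1.46,-2.5],
    [-0.34,-1.46,-4],
    [-0.34,-1.46,-4.5],
    [-0.34,-1.46,-5],
    [-0.34,-1.46,-5.5],
    [-0.34,-1.46,-6],
    [-0.34,-1.46,-6.5],
    [-0.34,-1.46,-7],
    [-0.34,-1.46,-7],
  ],
  spin=[0,0,0,0,0,0,0,0,0,0],
  claw=[0,0,0,0,0,0,0,0,0,0],
)

```text
t: 14.82
position: [0.4129, -0.039, 0.0741]
eef_rot: [0.0, -0.623, 0.782, -0.001]
force: [1.4, 1.8, 2.2]
opening: 0.0174
grip_force: 32.4
```

```bash
python3 rod.py 77
```

```text
grip [ 0.4129 -0.0391  0.1244] yaw 77.0 0.017541890125027305 32.265538573265076 [1.1 1.4 0.6]
-10 [ 0.384 -0.164  0.147] [239. 249.] [111, 76, 78, 78, 85, 83, 76, 76]
-5 [ 0.384 -0.166  0.136] [239. 253.] [112, 75, 76, 78, 80, 74, 158, 186]
0 [ 0.383 -0.166  0.124] [240. 257.] [65, 73, 77, 74, 80, 155, 202, 200]
5 [ 0.384 -0.166  0.113] [241. 261.] [73, 74, 73, 76, 79, 203, 198, 200]
10 [ 0.384 -0.164  0.102] [242. 264.] [68, 86, 98, 74, 213, 204, 198, 200]
15 [ 0.384 -0.162  0.091] [243. 267.] [118, 144, 119, 138, 105, 155, 203, 199]
20 [ 0.385 -0.159  0.08 ] [245. 270.] [90, 97, 60, 85, 182, 204, 203, 207]
25 [ 0.386 -0.154  0.069] [247. 272.] [84, 81, 89, 90, 203, 203, 204, 166]
30 [ 0.387 -0.149  0.059] [250. 274.] [84, 85, 83, 92, 206, 199, 202, 198]
35 [ 0.389 -0.143  0.05 ] [252. 276.] [84, 88, 89, 91, 207, 199, 203, 200]
40 [ 0.39  -0.136  0.04 ] [255. 277.] [87, 84, 90, 88, 89, 215, 202, 199]
```

Request:
apply_moves(
  offset=[
    [0,0,-0.5],
    [0,0,-1],
    [0,0,-1.5],
    [0,0,-2],
    [0,0,-2.5],
    [0,0,-3],
    [0,0,-3],
    [0,0,-3],
    [0,0,-3],
    [0,0,-3],
  ],
  spin=[0,0,0,0,0,0,0,0,0,0],
  claw=[0,0,0,0,0,0,0,0,0,0],
)

```text
t: 15.7
position: [0.4112, -0.039, 0.0439]
eef_rot: [-0.001, -0.622, 0.783, 0.001]
force: [-0.2, -0.0, -1.6]
opening: 0.0177
grip_force: 31.7
```

Request:
apply_moves(
  offset=[
    [0,0,3],
    [0,0,6.5],
    [1,2.4,6.5],
    [2,4.8,6.5],
    [3,7.2,6.5],
    [4,9.6,6.5],
    [5,12,6.5],
    [6,14.4,6.5],
    [6.8,17,6.5],
    [6.8,17,6.5],
  ],
  spin=[0,0,0,0,0,0,0,0,0,0],
  claw=[0,0,0,0,0,0,0,0,0,0],
)

```text
t: 16.53
position: [0.4816, 0.135, 0.1091]
eef_rot: [0.001, -0.624, 0.781, 0.0]
force: [0.0, -0.9, -2.1]
opening: 0.0174
grip_force: 31.7
```

```bash
python3 rod.py 77
```

```text
grip [0.4804 0.1329 0.1589] yaw 77.0 0.017513414486431532 31.68737769126892 [-0.4 -0.2 -1.3]
-10 [0.451 0.008 0.182] [310. 210.] [109, 116, 101, 102, 105, 120, 108, 107]
-5 [0.451 0.006 0.17 ] [310. 214.] [106, 100, 115, 102, 115, 114, 119, 109]
0 [0.451 0.006 0.159] [310. 218.] [103, 113, 170, 107, 168, 171, 116, 66]
5 [0.451 0.006 0.148] [310. 222.] [87, 100, 86, 75, 126, 125, 131, 83]
10 [0.451 0.008 0.136] [311. 225.] [106, 114, 128, 126, 130, 127, 88, 79]
15 [0.452 0.01  0.125] [312. 228.] [103, 106, 119, 121, 121, 71, 83, 76]
20 [0.453 0.013 0.114] [313. 231.] [107, 99, 118, 120, 122, 76, 77, 81]
25 [0.454 0.018 0.104] [315. 234.] [106, 120, 120, 117, 75, 80, 82, 144]
30 [0.455 0.023 0.094] [316. 236.] [109, 120, 118, 121, 74, 76, 80, 90]
35 [0.456 0.029 0.084] [319. 238.] [106, 118, 118, 119, 78, 84, 76, 115]
40 [0.458 0.035 0.075] [321. 239.] [107, 118, 117, 116, 79, 76, 77, 138]
```

The rod is level (bright along the 0° line), tip at (0.451, 0.006, 0.159) above the tray centre (0.452, 0.005). Settle, check finely, hand in.

Request:
apply_moves(
  offset=[
    [0,0,0],
    [0,0,0],
    [0,0,0],
    [0,0,0],
    [0,0,0],
    [0,0,0],
    [0,0,0],
    [0,0,0],
    [0,0,0],
    [0,0,0],
  ],
  spin=[0,0,0,0,0,0,0,0,0,0],
  claw=[0,0,0,0,0,0,0,0,0,0],
)

```text
t: 17.42
position: [0.4802, 0.1311, 0.1094]
eef_rot: [0.0, -0.622, 0.783, -0.0]
force: [-0.1, -0.1, -2.2]
opening: 0.0175
grip_force: 31.7
```

```bash
sed 's/range(-10,41,5)/range(-6,7,2)/' rod.py > rod2.py; python3 rod2.py 77 && python3 -c "
from cell import arm
s=arm.state(); print(abs(s['qvel']).max(),s['grip_force']); print(arm.sign_off())"
```

```text
grip [0.4802 0.1312 0.1594] yaw 77.0 0.017374152108938095 31.690460443496704 [ 0.3 -0.2 -2.4]
-6 [0.451 0.005 0.173] [310. 213.] [109, 112, 110, 100, 115, 115, 118, 104]
-4 [0.451 0.004 0.168] [309. 215.] [92, 86, 109, 107, 113, 114, 116, 114]
-2 [0.451 0.004 0.164] [309. 217.] [103, 103, 108, 168, 128, 131, 112, 117]
0 [0.451 0.004 0.159] [309. 218.] [103, 144, 134, 144, 103, 160, 114, 70]
2 [0.451 0.004 0.155] [309. 220.] [97, 112, 139, 96, 72, 91, 124, 79]
4 [0.451 0.004 0.15 ] [310. 221.] [97, 112, 89, 86, 119, 130, 129, 83]
6 [0.451 0.005 0.146] [310. 223.] [93, 81, 111, 126, 127, 129, 118, 86]
0.001522999795478396 31.690460443496704
the job is handed in; nothing more can be done
None
```

The job is handed in at about 17.5 s. The rod went in until it stopped hard where the collar should meet the mouth (the gripper hid the contact itself), was drawn out, and is now held still and level, its tip about 16 cm above the middle of the drip tray; the result of the judging was not shown.

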